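# Feed one bored blank to the corner of the drilling board

## Task

Four wooden blanks lie side by side, touching, on the drilling board. Without lifting it, push the one with the two round holes out of the row and seat it in the corner of the board, its long side flat against the wooden side fence and its end flat against the face plate of the metal cross stop; there in the corner, press the end home against the plate with about 6 N (never 10) for half a second. Push gently, do not shift the stop from its setting, leave the other blanks and the things on the bench where they are, and let go.

Things in the scene. Friction and masses are not known exactly. Their poses are not given: they have to be found in the camera images.
- board: White laminated drilling board fixed to the bench, 270 (its x) x 460 (its y) mm, 18 mm thick; origin at the centre of its underside. The row of blanks lies on its +y half. A wooden side fence, 25 mm high above the board's top, stands along y from y = 0 to y = -225 mm; its inner face looks to the board's -x. The cross stop lies across the -y half, along the board's x. The corner is where the fence and the stop meet.
- corner_fence (a point): Point on the inner face of the side fence (board x = +85 mm) at the level of the board's top surface; axes as the board's: the fence runs along y, its face looks to -x.
- stop: Cross stop: aluminium bar 195 (x) x 18 x 25 mm high, reaching to the fence; in front, on screws, a steel face plate 195 mm long, 25 high. Origin: foot of the bar's front, mid-length, at the board's top; axes as the board's. The plate's face looks to +y, 6 to 30 mm before the origin: set by hand, not measured, find it by feel. The stop sits anywhere within 40 mm of y; at 12 N it slides to -y.
- blank: The blank to move: a light wooden block, 40 (x) x 90 (y) x 35 (z) mm, 70 to 130 g, with two dark round holes 22 mm across in its top, 20 mm either side of the middle; origin at the centre of its underside. It starts as any of the four in the row, lying along the board's y (axes as the board's), touching its neighbours with its long sides; the ends of the row are staggered by some mm.
- plain1: A plain blank of the row without holes, same size and axes as the bored one; origin at the centre of its underside. It stays where it is.
- plain2: A plain blank of the row without holes, same size and axes as the bored one; origin at the centre of its underside. It stays where it is.
- plain3: A plain blank of the row without holes, same size and axes as the bored one; origin at the centre of its underside. It stays where it is.
- glue: White glue bottle on the bench to the right of the board, 56 mm across, 150 mm high; origin at the centre of its underside. Leave alone.
- tin: Open steel tin on the bench to the right of the board, 80 mm across, 70 mm high; origin at the centre of its underside. Leave alone.
- driver: Screwdriver lying on the bench to the left of the board, about 0.2 m long; its origin is on the tool, its length along its x. Leave alone.
Mind the look-alikes: they are no part of the job. What is shaped like the blank but pink or purple is not meant.

How it is judged:
By the outcome, as a careful person would: the job done as asked, in the order asked, and still so for the second after the job is handed in, with the robot touching nothing.
It also fails if it takes over 72 s, if anything falls off the work surface, if the arm or the gripper's body presses on something with over 40 N, if the wrist force passes 120 N, or if a joint passes its speed limit or range.

## Robot

A 7-joint arm with a two-finger parallel gripper is mounted at the origin on the work surface. World frame = base frame: x ahead of the robot, y to its left, z up, the work surface at z = 0. Lengths are in m, angles in rad, forces in N, time in s.
With the tool pointing down it reaches from about 0.425 to 0.875 m from the base axis. Payload 4.7 kg.
Tool frame: the origin (TCP) lies on the centre line of the jaws, within the pads' length; the fingertips stand ahead of it and the grasp point (between the pads) lies 2 mm behind it (nose_length is the z of the fingertips in the tool frame, in m); z points along the fingers, y is the line along which they close (so a half turn about z gives the same grasp; the last joint's range is limited). The gripper opens to 87 mm and grips with 3 to 60 N. Pads are 19 mm wide; open, the fingers measure 117 mm over their backs; the gripper's body (75 mm by 190 mm) begins 51 mm behind the grasp point.
Start: joints at [1.149, 0.321, -0.07, 1.45, 0.023, 1.371, -0.057], TCP at [0.274, -0.589, 0.24] pointing down, gripper open.
Joint ranges: [-2.86, 2.86], [-0.3, 2.09], [-1.38, 1.24], [0.06, 2.45], [-1.56, 4.7], [0.09, 2.05], [-2.69, 2.69]. Speed limits (rad/s): [2.57, 2.57, 3.14, 3.14, 3.14, 3.14, 3.14].

## Interface

Orientations are given as a rotation vector (axis times angle).
In Python, from bench import * gives the robot as it stands.
- The arm moves only by the tool send_rows, never from a script. Its arguments are lists of equal length, an entry for each row: "xyz": the shift along the tool's x, y, z in mm, a list of three; "dr": the turn, a rotation vector about the tool's x, y, z in rad, a list of three. A call has exactly 10 rows; each row is the pose to reach, as a shift and turn from the pose commanded when the call began, along the tool's axes at that moment; what a row does not reach only later rows make up. A row lasts 1/12 s, in which the tool goes at most 41.7 mm and 7.16 degrees, less where a joint would pass 70% of its speed; a pose out of reach is approached as far as the arm can. A call with a gripper value outside its range is refused whole. "jaw" is the finger opening in mm, from 0 to 87, set as the call begins (left out, the last holds). The fingers move at their own pace and stop on an object; "grip_force" is the grip in N (left out, the last holds). Time passes only in rows, so rows that repeat a pose let the fingers close, or fill a call up. It gives the time, the measured TCP pose, the force, the opening and the grip force at its end, in the units of the state.
- get_state(): the state, without advancing time (a new reading comes with each control period).
- get_image(name): name is "scene" or "top" or "wrist"; returns the picture (420x560x3 uint8, red, green, blue); there is no depth.
- calibration(name): a dict with "vfov" (degrees; the focal length in pixels is half the picture's height over the tangent of half this angle, whatever the lens; pixels are square), "cx", "cy" (the principal point, pixels), "rvec" (rotation vector, rad) and "tvec" (3), from world to camera coordinates, as OpenCV has them; the wrist camera has in their place "hand_eye" (4x4, takes a point from camera to tool coordinates, whose origin is the TCP and whose axes are the flange's). Camera axes: x right, y down, z forward; pixel columns grow to the right and rows downward; lengths in m; the calibration is good to about 2 mm. The wrist camera is an equidistant fisheye: a pixel r from the principal point sees the ray r / f radians off the axis. A picture is of the moment at which its call begins: read the wrist's pose just before it. calibration takes no time and is no camera call.
- close_job(): hands the job in; it is judged then, once.
The state is a dict: "time": time; "joint_positions": joint angles; "qd": joint speeds; "joint_torque": joint torques, N m; "position": TCP position; "tool_rot": TCP orientation; "ft_force": force on the tool from outside, world axes, zero at the start; "torque": the same for the moment, N m; "grip_width": opening from 0.0 (shut) to 1.0 (fully open); "grip_force": force on a finger pad.
Only numpy, scipy, OpenCV 4.12 (cv2) and the standard library are available. Lean on these libraries where they do the work, as an engineer would, in place of code of your own. Each camera call takes 0.05 s, during which the arm holds its last target. There are 200 camera calls.

## Working session

There is one attempt and no reset: what is moved stays moved. The work goes in short steps, Python scripts to look and compute and a tool call to move; the robot and the scene stay as the last step left them, time stands still between calls to the robot, and variables do not carry over. Pictures are saved under pics/ and viewed, at most 10 in all, crops included, and the job is handed in when it is done.

Besides the shell and the picture viewer there is one more tool, called after "Call:" by a JSON object that holds its "op" and its "data", one argument or row to a line. send_rows: Moves the arm, as the interface text tells. Its arguments: {"type":"object","properties":{"xyz":{"type":"array"},"dr":{"type":"array"},"jaw":{"type":"number"},"grip_force":{"type":"number"}},"required":["xyz","dr"]}

```bash
mkdir -p pics; ls; python3 - <<'E'
from bench import *
import cv2
s=get_state()
for k in s: print(k,s[k])
try: print(nose_length)
except Exception as e: print(e)
for n in("top","scene"):
    cv2.imwrite(f"pics/{n}0.png",get_image(n)[:,:,::-1]); print(n,calibration(n))
print(calibration("wrist"))
E
```

```text
pics
time 0.0
joint_positions [ 1.14907636  0.32177083 -0.07009736  1.45169447  0.02261097  1.37079438
 -0.05688792]
qd [ 3.86183488e-05 -3.29594828e-04 -2.48861233e-05 -1.04711479e-03
  6.13202081e-05 -1.21727413e-03  1.02932615e-03]
joint_torque [ 2.41714934e-04 -4.91285098e+01 -4.03567208e-01 -3.12526131e+01
 -6.37806044e-02  4.37191303e-02  1.61109811e-04]
position [ 0.27413596 -0.58877941  0.2384857 ]
tool_rot [-3.06551241e+00 -6.78875951e-01  8.00799185e-04]
ft_force [-0.41473914  0.24524493  0.56922704]
torque [-0.02787409  0.01041242 -0.02476572]
grip_force 0.0
grip_width 0.998846500445276
0.017
top {'vfov': 47.1815818846675, 'cx': 276.3372327202616, 'cy': 208.48680787269123, 'rvec': array([ 2.08959372, -2.13695091,  0.19664625]), 'tvec': array([0.01244158, 0.53441828, 1.34603906])}
scene {'vfov': 57.08990780931314, 'cx': 283.13742839748016, 'cy': 211.11865257652124, 'rvec': array([ 1.67891818,  1.70508374, -0.7929978 ]), 'tvec': array([ 0.01572213, -0.2989051 ,  1.59763981])}
{'vfov': 65.70646984690485, 'cx': 283.4449610034479, 'cy': 208.19356492398853, 'hand_eye': array([[ 9.93151456e-04, -9.61766890e-01, -2.73867602e-01,
         7.45136332e-02],
       [ 9.99998502e-01,  1.34345710e-03, -1.09155878e-03,
         5.00285960e-05],
       [ 1.41775447e-03, -2.73866108e-01,  9.61766783e-01,
        -1.44824351e-01],
       [ 0.00000000e+00,  0.00000000e+00,  0.00000000e+00,
         1.00000000e+00]])}
```

View pics/top0.png

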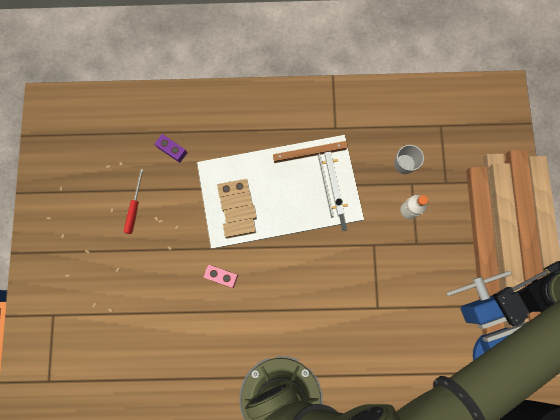

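View pics/scene0.png

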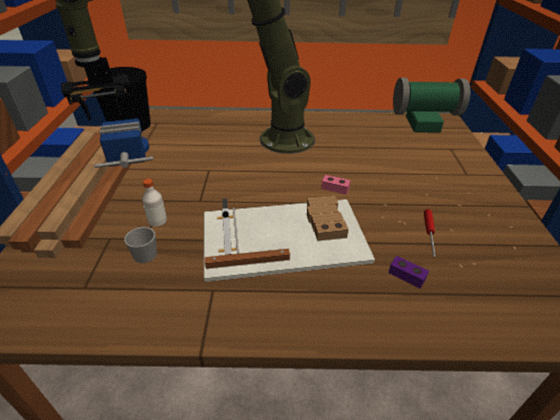

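```bash
cat > h.py <<'E'
import numpy as np, cv2
from bench import *
from scipy.spatial.transform import Rotation as R
def ray(n,uv):
    c=calibration(n); f=210/np.tan(np.radians(c["vfov"]/2))
    M=R.from_rotvec(c["rvec"]).as_matrix(); o=-M.T@c["tvec"]
    d=np.array([(uv[0]-c["cx"])/f,(uv[1]-c["cy"])/f,1])
    return o,M.T@d
def pt(n,uv,z):
    o,d=ray(n,uv); return o+d*(z-o[2])/d[2]
def proj(n,P):
    c=calibration(n); f=210/np.tan(np.radians(c["vfov"]/2))
    p=R.from_rotvec(c["rvec"]).apply(P)+c["tvec"]; return p[:2]/p[2]*f+[c["cx"],c["cy"]]
E
python3 - <<'E'
from h import *
im=cv2.imread("pics/top0.png")
hsv=cv2.cvtColor(im,cv2.COLOR_BGR2HSV)
m=((hsv[...,1]<40)&(hsv[...,2]>190)).astype(np.uint8)
m[:120]=0;m[260:]=0;m[:,:180]=0;m[:,380:]=0
cs,_=cv2.findContours(m,cv2.RETR_EXTERNAL,cv2.CHAIN_APPROX_NONE)
c=max(cs,key=cv2.contourArea); h=cv2.convexHull(c)
q=cv2.approxPolyN(h,4).reshape(-1,2) if hasattr(cv2,"approxPolyN") else cv2.boxPoints(cv2.minAreaRect(h))
print(q); P=np.array([pt("top",u,.018) for u in q]); print(P)
for i in range(4): print(np.linalg.norm(P[i]-P[i-1]))
print(P.mean(0))
a=cv2.resize(im[130:255,190:370],None,fx=4.4,fy=4.4,interpolation=cv2.INTER_CUBIC)
cv2.imwrite("pics/c1.png",a)
E
```

```text
[[363 219]
 [211 248]
 [197 162]
 [344 134]]
[[ 0.50363072 -0.25522828  0.018     ]
 [ 0.42762314  0.1952828   0.018     ]
 [ 0.69158691  0.23942914  0.018     ]
 [ 0.76970214 -0.21191345  0.018     ]]
0.26957405986722077
0.4568778680851521
0.26762991792042407
0.4580525364767791
[ 0.59813573 -0.00810745  0.018     ]
```

View pics/c1.png

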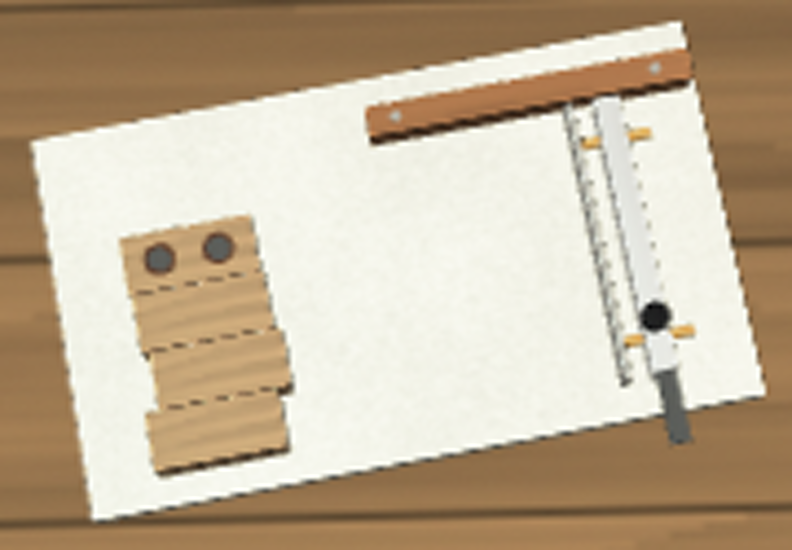

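```bash
cat >> h.py <<'E'
YAW=np.radians(9.55); C=np.array([.5981,-.0081])
bx=np.array([np.cos(YAW),np.sin(YAW)]); by=np.array([-bx[1],bx[0]])
def tob(p): d=np.asarray(p)[:2]-C; return np.round(np.array([d@bx,d@by])*1000,1)
def tow(b): return C+(b[0]*bx+b[1]*by)/1000
def st():
    s=get_state(); Rm=R.from_rotvec(s["tool_rot"]).as_matrix(); f=s["ft_force"]
    print("t",round(s["time"],2),"board",tob(s["position"]),"z",round(s["position"][2]*1000,1),"Fboard",np.round([f[:2]@bx,f[:2]@by,f[2]],2),"toolx yaw-board",round(np.degrees(np.arctan2(Rm[1,0],Rm[0,0])-YAW),2),"tilt",np.round(Rm[:2,2],4),"w",round(s["grip_width"],3))
    return s,Rm
def goto(b,z,yawb=None):
    "shift in tool mm and turn to reach board point b, height z (mm)"
    s,Rm=st(); T=np.r_[tow(b),z/1000]; out=Rm.T@(T-s["position"])*1000
    print("xyz",np.round(out,1))
    if yawb is not None:
        a=YAW+np.radians(yawb); X=np.array([np.cos(a),np.sin(a),0]); Z=np.array([0,0,-1.]); G=np.stack([X,np.cross(Z,X),Z],1)
        print("dr",np.round(R.from_matrix(Rm.T@G).as_rotvec(),4))
E
python3 - <<'E'
from h import *
def cr(l,z):
    for u in l: print(tob(pt("top",(u[0]/4.4+190-.4,u[1]/4.4+130-.4),z)))
print("blank");cr([(121,238),(250,215),(265,270),(137,293),(159,258),(218,247)],.053)
print("row right ends");cr([(277,330),(293,388),(289,450)],.053)
print("plate");cr([(566,105),(625,385)],.043)
print("bar front");cr([(595,100),(648,340)],.043)
print("fence foot");cr([(372,143),(690,85)],.018)
print("fence top");cr([(366,108),(683,50),(372,135),(690,78)],.043)
goto((20,225),150,90)
E
```

```text
blank
[ 44.8 176.3]
[44.  88.7]
[ 4.9 85.5]
[  5.6 172. ]
[ 26.4 153.6]
[ 26.3 113.6]
row right ends
[-36.8  84.9]
[-77.2  81.5]
[-117.3   91.4]
plate
[  81.9 -135.8]
[-115.  -134.8]
bar front
[  81.6 -155.9]
[ -88.1 -156.1]
fence foot
[88.1 -2.2]
[  87.2 -226.5]
fence top
[105.8  -1.8]
[ 105.1 -222.2]
[86.2 -2.2]
[  84.6 -222.6]
t 0.1 board [-415.8 -518.9] z 238.6 Fboard [ 0.69 -0.36  0.05] toolx yaw-board 15.42 tilt [-0.0008  0.0015] w 1.0
xyz [ 618.  -601.1   89.5]
dr [-1.6000e-03 -1.0000e-03 -1.3016e+00]
```

Call:
{"op": "send_rows", "data": {
  "xyz": [
    [35,-35,0],
    [70,-69,0],
    [105,-103,0],
    [140,-137,0],
    [175,-171,0],
    [210,-205,0],
    [245,-239,0],
    [280,-273,0],
    [315,-307,0],
    [350,-341,0]
  ],
  "dr": [
    [0,0,-0.08],
    [0,0,-0.16],
    [0,0,-0.24],
    [0,0,-0.32],
    [0,0,-0.4],
    [0,0,-0.48],
    [0,0,-0.56],
    [0,0,-0.64],
    [0,0,-0.72],
    [0,0,-0.8]
  ],
  "jaw": 0,
  "grip_force": 5
}}

```text
time: 0.93
position: [0.4221, -0.1976, 0.2393]
tool_rot: [2.557, 1.825, -0.001]
ft_force: [1.2, 0.3, 0.5]
grip_width: 0.326
grip_force: 0.0
```

```bash
python3 -c "
from h import *
goto((26,206),130,90)"
```

```text
t 0.93 board [-205.  -157.7] z 239.3 Fboard [1.23 0.14 0.48] toolx yaw-board 61.47 tilt [-0.0003 -0.0004] w 0.326
xyz [429.9  29.3 109.1]
dr [-3.00e-04  5.00e-04 -4.98e-01]
```

Call:
{"op": "send_rows", "data": {
  "xyz": [
    [40,3,5],
    [80,6,10],
    [120,9,15],
    [160,12,20],
    [200,15,25],
    [240,17,30],
    [280,20,35],
    [320,23,40],
    [355,25,50],
    [390,27,60]
  ],
  "dr": [
    [0,0,-0.06],
    [0,0,-0.12],
    [0,0,-0.18],
    [0,0,-0.24],
    [0,0,-0.3],
    [0,0,-0.36],
    [0,0,-0.42],
    [0,0,-0.46],
    [0,0,-0.48],
    [0,0,-0.498]
  ]
}}

```text
time: 1.77
position: [0.5763, 0.1616, 0.179]
tool_rot: [2.032, 2.396, 0.0]
ft_force: [0.7, -0.7, -0.7]
grip_width: 0.001
grip_force: 0.0
```

```bash
python3 -c "
from h import *
goto((26,206),42,90)"
```

```text
t 1.77 board [  6.6 171. ] z 179.0 Fboard [ 0.61 -0.79 -0.67] toolx yaw-board 89.85 tilt [0.0002 0.0001] w 0.001
xyz [ 35.   19.3 137. ]
dr [ 0.0002 -0.0001 -0.0026]
```

Call:
{"op": "send_rows", "data": {
  "xyz": [
    [18,10,10],
    [35,19,20],
    [35,19,40],
    [35,19,60],
    [35,19,80],
    [35,19,100],
    [35,19,115],
    [35,19,127],
    [35,19,134],
    [35,19,137]
  ],
  "dr": [
    [0,0,0],
    [0,0,0],
    [0,0,-0.003],
    [0,0,-0.003],
    [0,0,-0.003],
    [0,0,-0.003],
    [0,0,-0.003],
    [0,0,-0.003],
    [0,0,-0.003],
    [0,0,-0.003]
  ]
}}

```text
time: 2.6
position: [0.5884, 0.1971, 0.0414]
tool_rot: [-2.029, -2.397, 0.002]
ft_force: [0.2, -0.2, -0.1]
grip_width: 0.006
grip_force: 0.0
```

```bash
python3 -c "
from h import *
goto((26,186),42,90)
w=get_image('wrist')[:,:,::-1]
t=get_image('top')[130:255,180:360,::-1]
cv2.imwrite('pics/d.png',np.vstack([cv2.resize(t,(432,300),interpolation=2),cv2.resize(w,(400,300))[:, :].copy() if 0 else cv2.copyMakeBorder(cv2.resize(w,(400,300)),0,0,16,16,0)]))"
```

```text
t 2.6 board [ 24.5 204. ] z 41.4 Fboard [ 0.13 -0.24 -0.09] toolx yaw-board 89.96 tilt [-0.0014 -0.0004] w 0.006
xyz [-18.    1.5  -0.6]
dr [-0.0015  0.0001 -0.0007]
```

View pics/d.png

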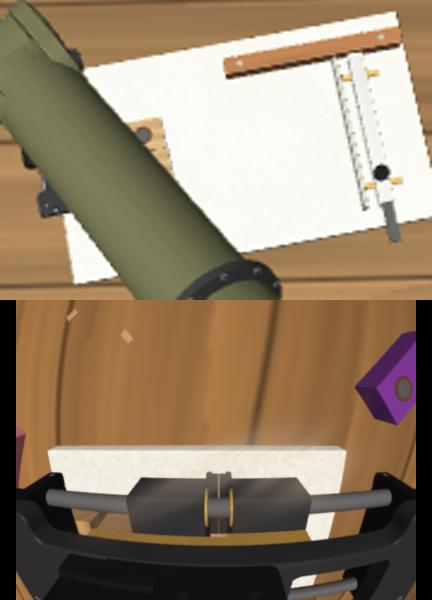

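Call:
{"op": "send_rows", "data": {
  "xyz": [
    [-4,0.5,0],
    [-8,1,0],
    [-12,1,0],
    [-14,1,0],
    [-16,1.3,0],
    [-18,1.6,0],
    [-20,1.9,0],
    [-22,2.2,0],
    [-24,2.5,0],
    [-26,2.8,0]
  ],
  "dr": [
    [0,0,0],
    [0,0,0],
    [0,0,0],
    [0,0,0],
    [0,0,0],
    [0,0,0],
    [0,0,0],
    [0,0,0],
    [0,0,0],
    [0,0,0]
  ]
}}

```text
time: 3.53
position: [0.5959, 0.1722, 0.0425]
tool_rot: [-2.029, -2.398, 0.0]
ft_force: [-0.4, 1.5, -0.0]
grip_width: 0.003
grip_force: 0.6
```

```bash
cat >> h.py <<'E'
def holes():
    im=get_image("top")[:,:,::-1].copy(); hsv=cv2.cvtColor(im,cv2.COLOR_BGR2HSV)
    cv2.imwrite("pics/last.png",im)
    b,g,r=[im[...,i].astype(int) for i in range(3)]
    M=((im.max(2)<115)&(im.max(2)-im.min(2)<30)).astype(np.uint8)
    n,_,S,c=cv2.connectedComponentsWithStats(M[130:260,190:370])
    return [(tob(pt("top",c[i]+[190,130],.052)),S[i,4]) for i in range(1,n) if 15<S[i,4]<90]
E
python3 -c "
from h import *
st(); print(holes())"
```

```text
t 3.53 board [ 27.7 178.1] z 42.5 Fboard [-0.13  1.56 -0.  ] toolx yaw-board 89.97 tilt [-0.0001  0.    ] w 0.003
[(array([194.7, 201.4]), np.int32(28)), (array([178.3, 165.2]), np.int32(36)), (array([ -75. , -162.8]), np.int32(32)), (array([-138. , -160.7]), np.int32(66))]
```

Call:
{"op": "send_rows", "data": {
  "xyz": [
    [-3,0.5,0],
    [-6,1,0],
    [-9,1.5,0],
    [-12,2,0],
    [-15,2.5,0],
    [-18,3,0],
    [-21,3.5,0],
    [-24,4,0],
    [-27,4.5,0],
    [-30,5,0]
  ],
  "dr": [
    [0,0,0],
    [0,0,0],
    [0,0,0],
    [0,0,0],
    [0,0,0],
    [0,0,0],
    [0,0,0],
    [0,0,0],
    [0,0,0],
    [0,0,0]
  ]
}}

```text
time: 4.42
position: [0.6059, 0.143, 0.0425]
tool_rot: [2.03, 2.398, -0.0]
ft_force: [-0.5, 1.1, -0.5]
grip_width: 0.004
grip_force: 0.3
```

```bash
python3 -c "
from h import *
st(); print(holes()); cv2.imwrite('pics/e.png',cv2.resize(cv2.imread('pics/last.png')[130:255,180:360],None,fx=3,fy=3))"
```

```text
t 4.42 board [ 32.7 147.7] z 42.5 Fboard [-0.36  1.14 -0.46] toolx yaw-board 89.96 tilt [-0.0001 -0.0002] w 0.004
[(array([196.5, 156.7]), np.int32(17)), (array([189.8, 126. ]), np.int32(17)), (array([116.3, 228. ]), np.int32(35)), (array([ -75. , -162.8]), np.int32(32)), (array([-138. , -160.7]), np.int32(66))]
```

View pics/e.png

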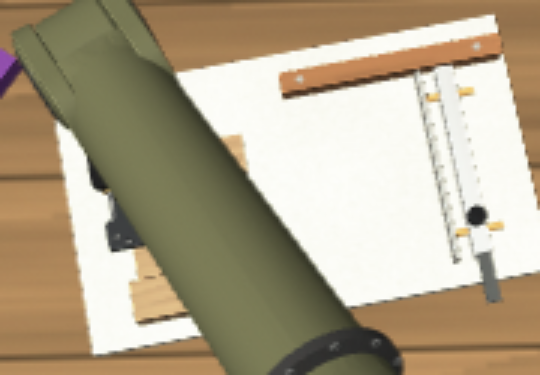

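Call:
{"op": "send_rows", "data": {
  "xyz": [
    [-4,0.6,0],
    [-8,1.2,0],
    [-12,1.8,0],
    [-16,2.4,0],
    [-20,3,0],
    [-24,3.6,0],
    [-28,4.2,0],
    [-32,4.8,0],
    [-36,5.4,0],
    [-40,6,0]
  ],
  "dr": [
    [0,0,0],
    [0,0,0],
    [0,0,0],
    [0,0,0],
    [0,0,0],
    [0,0,0],
    [0,0,0],
    [0,0,0],
    [0,0,0],
    [0,0,0]
  ]
}}

```text
time: 5.3
position: [0.6184, 0.1046, 0.0425]
tool_rot: [2.03, 2.398, -0.0]
ft_force: [-0.2, 1.0, -0.2]
grip_width: 0.008
grip_force: 0.3
```

```bash
python3 -c "
from h import *
st(); im=get_image('scene')[:,:,::-1]
cv2.imwrite('pics/f.png',cv2.resize(im[180:300,190:390],None,fx=4,fy=4,interpolation=2))"
```

```text
t 5.3 board [ 38.7 107.7] z 42.5 Fboard [ 0.02  1.   -0.17] toolx yaw-board 89.96 tilt [-0.0001 -0.0001] w 0.008
```

View pics/f.png

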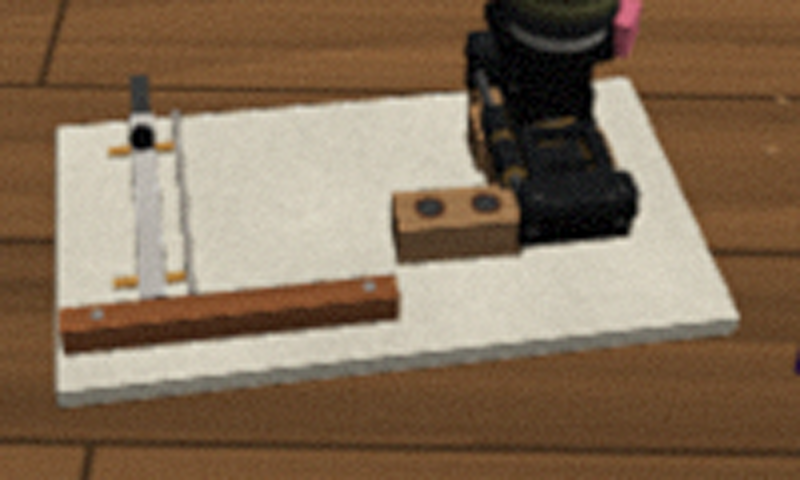

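```bash
python3 -c "
from h import *
for u in [(429,207),(487,203),(393,194),(402,262),(521,250),(398,283),(400,312)]: print(u,*[tob(pt('scene',(190+u[0]/4-.4,180+u[1]/4-.4),z)) for z in (.053,.018,.043)])"
```

```text
(429, 207) [32.2 30.8] [-5.3 39.1] [21.5 33.2]
(487, 203) [33.9 72. ] [-3.6 82.3] [23.2 74.9]
(393, 194) [15.2  8.1] [-23.2  15.4] [ 4.3 10.2]
(402, 262) [83.6  2.7] [48.5  9.7] [73.5  4.7]
(521, 250) [83.7 84.8] [48.6 95.7] [73.7 87.9]
(398, 283) [102.7  -3.3] [68.5  3.4] [92.9 -1.3]
(400, 312) [128.9  -6.4] [96.   0.1] [119.5  -4.6]
```

Call:
{"op": "send_rows", "data": {
  "xyz": [
    [-4,0.5,0],
    [-8,1,0],
    [-12,1.5,0],
    [-16,2,0],
    [-20,2.5,0],
    [-24,3,0],
    [-28,3.5,0],
    [-32,4,0],
    [-36,4.5,0],
    [-40,5,0]
  ],
  "dr": [
    [0,0,0],
    [0,0,0],
    [0,0,0],
    [0,0,0],
    [0,0,0],
    [0,0,0],
    [0,0,0],
    [0,0,0],
    [0,0,0],
    [0,0,0]
  ]
}}

```text
time: 6.18
position: [0.63, 0.066, 0.0425]
tool_rot: [2.03, 2.398, -0.0]
ft_force: [-0.3, 0.3, 0.5]
grip_width: 0.003
grip_force: 0.4
```

Call:
{"op": "send_rows", "data": {
  "xyz": [
    [-4,0.5,0],
    [-8,1,0],
    [-12,1.5,0],
    [-16,2,0],
    [-20,2.5,0],
    [-24,3,0],
    [-28,3.5,0],
    [-32,4,0],
    [-36,4.5,0],
    [-40,5,0]
  ],
  "dr": [
    [0,0,0],
    [0,0,0],
    [0,0,0],
    [0,0,0],
    [0,0,0],
    [0,0,0],
    [0,0,0],
    [0,0,0],
    [0,0,0],
    [0,0,0]
  ]
}}

```text
time: 7.02
position: [0.6415, 0.0274, 0.0425]
tool_rot: [2.03, 2.398, -0.0]
ft_force: [-0.3, 0.1, 0.7]
grip_width: 0.008
grip_force: 0.4
```

```bash
python3 -c "
from h import *
st(); print(holes())
im=get_image('scene')[:,:,::-1]
cv2.imwrite('pics/g.png',np.vstack([cv2.resize(im[180:300,190:390],(560,336),interpolation=2),cv2.resize(cv2.imread('pics/last.png')[130:257,180:376],(560,260*14//10),interpolation=2)])[:600])"
```

```text
t 7.02 board [48.7 27.8] z 42.5 Fboard [-0.31  0.13  0.69] toolx yaw-board 89.96 tilt [-0.     -0.0001] w 0.008
[(array([ -75. , -162.8]), np.int32(32)), (array([-138. , -160.7]), np.int32(66)), (array([-141.5,    3.5]), np.int32(40))]
```

View pics/g.png

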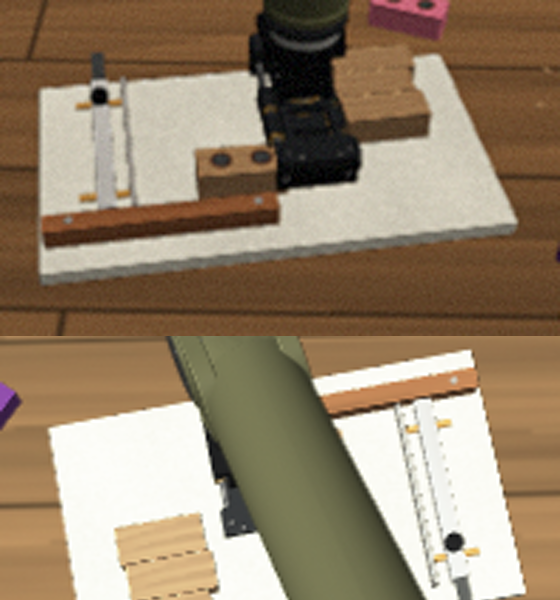

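Call:
{"op": "send_rows", "data": {
  "xyz": [
    [-4.5,0.4,0],
    [-9,0.8,0],
    [-13.5,1.2,0],
    [-18,1.6,0],
    [-22.5,2,0],
    [-27,2.4,0],
    [-31.5,2.8,0],
    [-36,3.2,0],
    [-40,3.6,0],
    [-44,4,0]
  ],
  "dr": [
    [0,0,0],
    [0,0,0],
    [0,0,0],
    [0,0,0],
    [0,0,0],
    [0,0,0],
    [0,0,0],
    [0,0,0],
    [0,0,0],
    [0,0,0]
  ]
}}

```text
time: 7.95
position: [0.6527, -0.0154, 0.0425]
tool_rot: [-2.03, -2.398, 0.0]
ft_force: [-0.5, 1.0, -0.3]
grip_width: 0.007
grip_force: 0.4
```

```bash
cat >> h.py <<'E'
def sholes():
    "hole centres from the scene camera, board mm"
    im=get_image("scene")[:,:,::-1].copy(); cv2.imwrite("pics/last.png",im)
    M=((im.max(2)<110)&(im.max(2).astype(int)-im.min(2)<35)).astype(np.uint8)
    n,_,S,c=cv2.connectedComponentsWithStats(M[190:280,200:380])
    for i in range(1,n):
        if 8<S[i,4]<70: print("hole?",np.round(c[i]+[200,190],1),tob(pt("scene",c[i]+[200,190],.052)),S[i,4])
E
python3 -c "
from h import *
st(); sholes(); im=cv2.imread('pics/last.png')
for u in [(221,160),(262,157)]: print(tob(pt('scene',(190+u[0]/2.8,180+u[1]/2.8),.053)))
"
```

```text
t 7.95 board [ 52.7 -16.3] z 42.5 Fboard [-0.37  1.04 -0.28] toolx yaw-board 89.96 tilt [-0. -0.] w 0.007
hole? [224.4 203.1] [-125.9 -164.3] 40
hole? [225.  214.1] [ -73.  -164.5] 37
hole? [310.2 219.6] [-12.9  78.7] 45
hole? [253.4 239.6] [ 47.  -92.7] 21
[ 44.5 -49.6]
[46. -9.]
```

Call:
{"op": "send_rows", "data": {
  "xyz": [
    [8,0,0],
    [15,-5,0],
    [15,-20,0],
    [15,-36,0],
    [13,-52,0],
    [0,-54,0],
    [-16,-54,0],
    [-32,-54,0],
    [-46,-54,0],
    [-55,-54,0]
  ],
  "dr": [
    [0,0,0],
    [0,0,0],
    [0,0,0],
    [0,0,0],
    [0,0,0],
    [0,0,0],
    [0,0,0],
    [0,0,0],
    [0,0,0],
    [0,0,0]
  ]
}}

```text
time: 8.83
position: [0.6087, -0.0801, 0.0426]
tool_rot: [2.031, 2.396, -0.001]
ft_force: [0.4, -0.5, -0.4]
grip_width: 0.003
grip_force: 0.0
```

```bash
python3 -c "
from h import *
st(); sholes(); im=get_image('scene')[:,:,::-1]
cv2.imwrite('pics/i.png',cv2.resize(im[180:300,190:390],None,fx=4,fy=4,interpolation=2))"
```

```text
t 8.83 board [ -1.5 -72.8] z 42.6 Fboard [ 0.3  -0.52 -0.37] toolx yaw-board 89.88 tilt [ 0.0003 -0.001 ] w 0.003
hole? [224.5 203. ] [-126.1 -163.9] 40
hole? [310.  219.3] [-14.6  78.7] 44
hole? [225.  214.1] [ -73.  -164.5] 37
hole? [330.8 266.4] [173.5  92.3] 10
hole? [267.5 273.2] [172.6 -69.9] 13
```

View pics/i.png

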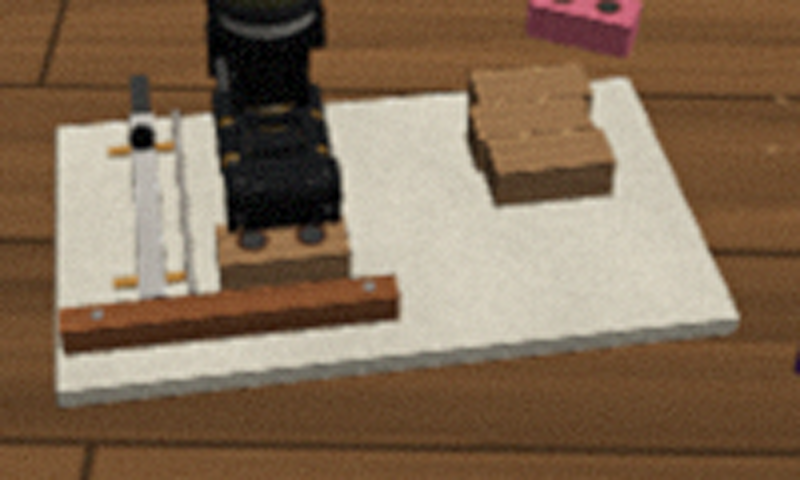

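Call:
{"op": "send_rows", "data": {
  "xyz": [
    [0,4,0],
    [0,8,0],
    [0,11,0],
    [0,13,0],
    [0,15,0],
    [0,17,0],
    [0,19,0],
    [0,21,0],
    [0,22.5,0],
    [0,24,0]
  ],
  "dr": [
    [0,0,0],
    [0,0,0],
    [0,0,0],
    [0,0,0],
    [0,0,0],
    [0,0,0],
    [0,0,0],
    [0,0,0],
    [0,0,0],
    [0,0,0]
  ]
}}

```text
time: 9.77
position: [0.632, -0.0743, 0.0425]
tool_rot: [-2.03, -2.398, 0.001]
ft_force: [-0.5, -0.4, 0.9]
grip_width: 0.003
grip_force: 0.4
```

```bash
python3 -c "
from h import *
st(); sholes()"
```

```text
t 9.77 board [ 22.5 -70.9] z 42.5 Fboard [-0.51 -0.29  0.93] toolx yaw-board 89.96 tilt [-0.0005 -0.0002] w 0.003
hole? [224.4 203. ] [-126.2 -164.1] 39
hole? [307.9 215.3] [-33.1  76.2] 22
hole? [225.  214.1] [ -73.  -164.5] 37
hole? [312. 223.] [ 2.3 80.8] 23
hole? [359.9 263.9] [175.9 168.4] 9
```

Call:
{"op": "send_rows", "data": {
  "xyz": [
    [0,0.4,0],
    [0,0.8,0],
    [0,1.2,0],
    [0,1.6,0],
    [0,2,0],
    [0,2.4,0],
    [0,2.8,0],
    [0,3,0],
    [0,3,0],
    [0,3,0]
  ],
  "dr": [
    [0,0,0],
    [0,0,0],
    [0,0,0],
    [0,0,0],
    [0,0,0],
    [0,0,0],
    [0,0,0],
    [0,0,0],
    [0,0,0],
    [0,0,0]
  ]
}}

```text
time: 10.65
position: [0.6351, -0.0737, 0.0425]
tool_rot: [2.03, 2.398, -0.0]
ft_force: [-0.7, -0.3, -0.1]
grip_width: 0.004
grip_force: 0.2
```

```bash
python3 -c "
from h import *
st(); sholes()"
```

```text
t 10.65 board [ 25.6 -70.8] z 42.5 Fboard [-0.75 -0.2  -0.07] toolx yaw-board 89.96 tilt [ 0.     -0.0001] w 0.004
hole? [224.4 203. ] [-126.6 -164.3] 40
hole? [307.8 214.8] [-35.2  76.5] 20
hole? [225.  214.1] [ -73.  -164.5] 37
hole? [311.8 222.9] [ 1.7 80.3] 23
```

Call:
{"op": "send_rows", "data": {
  "xyz": [
    [0,0.3,0],
    [0,0.6,0],
    [0,0.9,0],
    [0,1.2,0],
    [0,1.5,0],
    [0,1.8,0],
    [0,2,0],
    [0,2,0],
    [0,2,0],
    [0,2,0]
  ],
  "dr": [
    [0,0,0],
    [0,0,0],
    [0,0,0],
    [0,0,0],
    [0,0,0],
    [0,0,0],
    [0,0,0],
    [0,0,0],
    [0,0,0],
    [0,0,0]
  ]
}}

```text
time: 11.53
position: [0.6371, -0.0734, 0.0425]
tool_rot: [2.03, 2.398, 0.0]
ft_force: [-0.2, -0.2, -0.8]
grip_width: 0.004
grip_force: 0.2
```

Call:
{"op": "send_rows", "data": {
  "xyz": [
    [0,0.2,0],
    [0,0.4,0],
    [0,0.6,0],
    [0,0.8,0],
    [0,1,0],
    [0,1.2,0],
    [0,1.4,0],
    [0,1.5,0],
    [0,1.5,0],
    [0,1.5,0]
  ],
  "dr": [
    [0,0,0],
    [0,0,0],
    [0,0,0],
    [0,0,0],
    [0,0,0],
    [0,0,0],
    [0,0,0],
    [0,0,0],
    [0,0,0],
    [0,0,0]
  ]
}}

```text
time: 12.37
position: [0.6386, -0.0731, 0.0425]
tool_rot: [2.029, 2.398, 0.0]
ft_force: [-0.4, 0.7, -1.0]
grip_width: 0.005
grip_force: 0.3
```

Call:
{"op": "send_rows", "data": {
  "xyz": [
    [0,0.2,0],
    [0,0.4,0],
    [0,0.6,0],
    [0,0.8,0],
    [0,1,0],
    [0,1,0],
    [0,1,0],
    [0,1,0],
    [0,1,0],
    [0,1,0]
  ],
  "dr": [
    [0,0,0],
    [0,0,0],
    [0,0,0],
    [0,0,0],
    [0,0,0],
    [0,0,0],
    [0,0,0],
    [0,0,0],
    [0,0,0],
    [0,0,0]
  ]
}}

```text
time: 13.2
position: [0.6395, -0.073, 0.0425]
tool_rot: [2.03, 2.398, -0.0]
ft_force: [-0.5, -0.7, 0.6]
grip_width: 0.007
grip_force: 0.2
```

Call:
{"op": "send_rows", "data": {
  "xyz": [
    [0,0.2,0],
    [0,0.4,0],
    [0,0.6,0],
    [0,0.8,0],
    [0,1,0],
    [0,1,0],
    [0,1,0],
    [0,1,0],
    [0,1,0],
    [0,1,0]
  ],
  "dr": [
    [0,0,0],
    [0,0,0],
    [0,0,0],
    [0,0,0],
    [0,0,0],
    [0,0,0],
    [0,0,0],
    [0,0,0],
    [0,0,0],
    [0,0,0]
  ]
}}

```text
time: 14.03
position: [0.6405, -0.0728, 0.0425]
tool_rot: [2.03, 2.398, -0.0]
ft_force: [0.4, -0.5, 0.1]
grip_width: 0.004
grip_force: 0.2
```

```bash
python3 -c "
from h import *
st()
for k in range(1):
  im=get_image('scene')[:,:,::-1]
cv2.imwrite('pics/j.png',cv2.resize(im[225:285,190:320],None,fx=6,fy=6,interpolation=2))"
```

```text
t 14.03 board [ 31.1 -70.8] z 42.5 Fboard [ 0.34 -0.58  0.06] toolx yaw-board 89.96 tilt [ 0.0001 -0.0001] w 0.004
```

View pics/j.png

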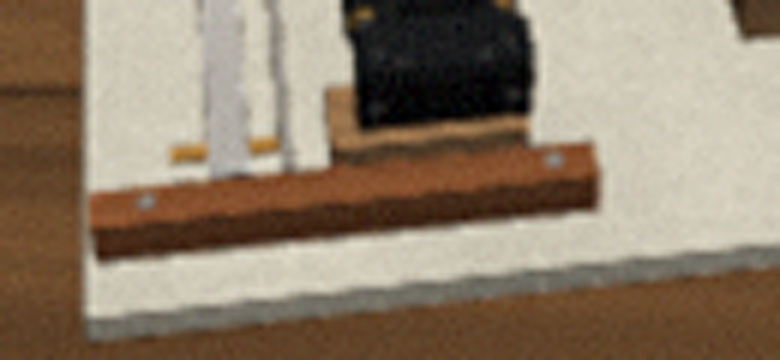

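Call:
{"op": "send_rows", "data": {
  "xyz": [
    [0,0.2,0],
    [0,0.4,0],
    [0,0.6,0],
    [0,0.8,0],
    [0,1,0],
    [0,1,0],
    [0,1,0],
    [0,1,0],
    [0,1,0],
    [0,1,0]
  ],
  "dr": [
    [0,0,0],
    [0,0,0],
    [0,0,0],
    [0,0,0],
    [0,0,0],
    [0,0,0],
    [0,0,0],
    [0,0,0],
    [0,0,0],
    [0,0,0]
  ]
}}

```text
time: 14.92
position: [0.6415, -0.0727, 0.0425]
tool_rot: [2.03, 2.398, -0.0]
ft_force: [-0.4, -1.1, 0.1]
grip_width: 0.009
grip_force: 0.4
```

Call:
{"op": "send_rows", "data": {
  "xyz": [
    [0,0.2,0],
    [0,0.4,0],
    [0,0.6,0],
    [0,0.8,0],
    [0,1,0],
    [0,1,0],
    [0,1,0],
    [0,1,0],
    [0,1,0],
    [0,1,0]
  ],
  "dr": [
    [0,0,0],
    [0,0,0],
    [0,0,0],
    [0,0,0],
    [0,0,0],
    [0,0,0],
    [0,0,0],
    [0,0,0],
    [0,0,0],
    [0,0,0]
  ]
}}

```text
time: 15.75
position: [0.6418, -0.0727, 0.0424]
tool_rot: [-2.029, -2.397, 0.002]
ft_force: [-5.1, -0.2, 2.2]
grip_width: 0.009
grip_force: 2.8
```

```bash
python3 -c "
from h import *
st()"
```

```text
t 15.75 board [ 32.3 -70.9] z 42.4 Fboard [-5.03  0.6   2.22] toolx yaw-board 89.96 tilt [-0.0016 -0.0005] w 0.009
```

Call:
{"op": "send_rows", "data": {
  "xyz": [
    [0,-3,0],
    [0,-8,0],
    [12,-10,0],
    [30,-10,0],
    [50,-10,0],
    [72,-10,0],
    [78,5,0],
    [78,20,0],
    [74,33,0],
    [68,34,0]
  ],
  "dr": [
    [0,0,0],
    [0,0,0],
    [0,0,0],
    [0,0,0],
    [0,0,0],
    [0,0,0],
    [0,0,0],
    [0,0,0],
    [0,0,0],
    [0,0,0]
  ]
}}

```text
time: 16.58
position: [0.6668, 0.0036, 0.0432]
tool_rot: [2.025, 2.4, 0.006]
ft_force: [0.2, 0.2, -0.2]
grip_width: 0.008
grip_force: 0.0
```

```bash
python3 -c "
from h import *
st()
im=get_image('top')[:,:,::-1]; im2=get_image('scene')[:,:,::-1]
cv2.imwrite('pics/k1.png',im);cv2.imwrite('pics/k2.png',im2)
sholes()"
```

```text
t 16.58 board [69.7  0.1] z 43.2 Fboard [ 0.23  0.2  -0.23] toolx yaw-board 90.14 tilt [0.0034 0.0024] w 0.008
hole? [224.5 203. ] [-126.1 -163.9] 40
hole? [225.  214.1] [ -73.  -164.5] 37
hole? [307.8 215. ] [-34.5  76.3] 18
hole? [312. 223.] [ 2.5 80.8] 23
hole? [253.3 243.1] [ 60.6 -94.3] 24
hole? [267.7 241.6] [ 60.7 -55. ] 20
hole? [269.1 272.7] [171.6 -65.6] 9
hole? [275.7 272.3] [172.9 -49.3] 9
```

Call:
{"op": "send_rows", "data": {
  "xyz": [
    [-5,-1.5,0],
    [-10,-2,0],
    [-13,-2,0],
    [-15,-2,0],
    [-17,-2,0],
    [-19,-2,0],
    [-21,-2,0],
    [-23,-2,0],
    [-25,-2,0],
    [-26,-2,0]
  ],
  "dr": [
    [0,0,0],
    [0,0,0],
    [0,0,0],
    [0,0,0],
    [0,0,0],
    [0,0,0],
    [0,0,0],
    [0,0,0],
    [0,0,0],
    [0,0,0]
  ]
}}

```text
time: 17.57
position: [0.6671, -0.026, 0.0425]
tool_rot: [-2.03, -2.398, 0.0]
ft_force: [-1.4, 0.9, 0.5]
grip_width: 0.008
grip_force: 0.7
```

```bash
python3 -c "
from h import *
st(); sholes()"
```

```text
t 17.57 board [ 65.  -29.1] z 42.5 Fboard [-1.25  1.17  0.49] toolx yaw-board 89.95 tilt [-0.0002 -0.0001] w 0.008
hole? [224.6 203.1] [-125.7 -163.7] 39
hole? [310.2 219.7] [-12.7  78.8] 45
hole? [225.  214.1] [ -73.  -164.5] 37
hole? [249.2 243.6] [  61.  -105.3] 22
hole? [337.9 265.5] [173.1 111. ] 10
hole? [276.2 272.4] [173.4 -48. ] 9
```

Call:
{"op": "send_rows", "data": {
  "xyz": [
    [-0.3,0,0],
    [-0.6,0,0],
    [-0.9,0,0],
    [-1.2,0,0],
    [-1.5,0,0],
    [-1.8,0,0],
    [-2,0,0],
    [-2,0,0],
    [-2,0,0],
    [-2,0,0]
  ],
  "dr": [
    [0,0,0],
    [0,0,0],
    [0,0,0],
    [0,0,0],
    [0,0,0],
    [0,0,0],
    [0,0,0],
    [0,0,0],
    [0,0,0],
    [0,0,0]
  ]
}}

```text
time: 18.45
position: [0.6676, -0.0279, 0.0426]
tool_rot: [2.029, 2.397, 0.0]
ft_force: [-0.3, 0.5, 0.5]
grip_width: 0.008
grip_force: 0.1
```

Call:
{"op": "send_rows", "data": {
  "xyz": [
    [-0.1,0,0],
    [-0.2,0,0],
    [-0.3,0,0],
    [-0.4,0,0],
    [-0.5,0,0],
    [-0.6,0,0],
    [-0.7,0,0],
    [-0.8,0,0],
    [-0.8,0,0],
    [-0.8,0,0]
  ],
  "dr": [
    [0,0,0],
    [0,0,0],
    [0,0,0],
    [0,0,0],
    [0,0,0],
    [0,0,0],
    [0,0,0],
    [0,0,0],
    [0,0,0],
    [0,0,0]
  ]
}}

```text
time: 19.28
position: [0.6676, -0.0284, 0.0426]
tool_rot: [2.029, 2.398, 0.0]
ft_force: [-0.5, 1.3, 1.4]
grip_width: 0.008
grip_force: 0.5
```

```bash
python3 -c "
from h import *
st()"
```

```text
t 19.28 board [ 65.2 -31.5] z 42.6 Fboard [-0.25  1.34  1.37] toolx yaw-board 89.97 tilt [0.0002 0.    ] w 0.008
```

Call:
{"op": "send_rows", "data": {
  "xyz": [
    [-0.1,0,0],
    [-0.2,0,0],
    [-0.3,0,0],
    [-0.4,0,0],
    [-0.5,0,0],
    [-0.6,0,0],
    [-0.7,0,0],
    [-0.8,0,0],
    [-0.8,0,0],
    [-0.8,0,0]
  ],
  "dr": [
    [0,0,0],
    [0,0,0],
    [0,0,0],
    [0,0,0],
    [0,0,0],
    [0,0,0],
    [0,0,0],
    [0,0,0],
    [0,0,0],
    [0,0,0]
  ]
}}

```text
time: 20.12
position: [0.6677, -0.0293, 0.0425]
tool_rot: [2.03, 2.398, -0.0]
ft_force: [-0.2, 0.8, 0.7]
grip_width: 0.006
grip_force: 0.6
```

```bash
python3 -c "
from h import *
st()"
```

```text
t 20.12 board [ 65.1 -32.5] z 42.5 Fboard [-0.09  0.78  0.66] toolx yaw-board 89.96 tilt [-0.     -0.0001] w 0.006
```

Call:
{"op": "send_rows", "data": {
  "xyz": [
    [-0.1,0,0],
    [-0.2,0,0],
    [-0.3,0,0],
    [-0.4,0,0],
    [-0.5,0,0],
    [-0.6,0,0],
    [-0.7,0,0],
    [-0.8,0,0],
    [-0.8,0,0],
    [-0.8,0,0]
  ],
  "dr": [
    [0,0,0],
    [0,0,0],
    [0,0,0],
    [0,0,0],
    [0,0,0],
    [0,0,0],
    [0,0,0],
    [0,0,0],
    [0,0,0],
    [0,0,0]
  ]
}}

```text
time: 20.95
position: [0.6678, -0.0301, 0.0425]
tool_rot: [2.03, 2.398, -0.0]
ft_force: [-0.3, 1.8, 0.5]
grip_width: 0.005
grip_force: 0.6
```

```bash
python3 -c "
from h import *
st()"
```

```text
t 20.95 board [ 65.1 -33.3] z 42.5 Fboard [-0.04  1.83  0.51] toolx yaw-board 89.96 tilt [-0.     -0.0001] w 0.005
```

Call:
{"op": "send_rows", "data": {
  "xyz": [
    [-0.1,0,0],
    [-0.2,0,0],
    [-0.3,0,0],
    [-0.4,0,0],
    [-0.5,0,0],
    [-0.6,0,0],
    [-0.7,0,0],
    [-0.7,0,0],
    [-0.7,0,0],
    [-0.7,0,0]
  ],
  "dr": [
    [0,0,0],
    [0,0,0],
    [0,0,0],
    [0,0,0],
    [0,0,0],
    [0,0,0],
    [0,0,0],
    [0,0,0],
    [0,0,0],
    [0,0,0]
  ]
}}

```text
time: 21.78
position: [0.6679, -0.0307, 0.0425]
tool_rot: [-2.03, -2.398, 0.0]
ft_force: [-0.4, 1.8, 1.0]
grip_width: 0.005
grip_force: 0.7
```

Call:
{"op": "send_rows", "data": {
  "xyz": [
    [-0.1,0,0],
    [-0.2,0,0],
    [-0.3,0,0],
    [-0.4,0,0],
    [-0.5,0,0],
    [-0.6,0,0],
    [-0.7,0,0],
    [-0.7,0,0],
    [-0.7,0,0],
    [-0.7,0,0]
  ],
  "dr": [
    [0,0,0],
    [0,0,0],
    [0,0,0],
    [0,0,0],
    [0,0,0],
    [0,0,0],
    [0,0,0],
    [0,0,0],
    [0,0,0],
    [0,0,0]
  ]
}}

```text
time: 22.62
position: [0.668, -0.0308, 0.0426]
tool_rot: [-2.029, -2.398, -0.001]
ft_force: [-0.9, 4.4, 1.5]
grip_width: 0.003
grip_force: 2.2
```

Call:
{"op": "send_rows", "data": {
  "xyz": [
    [3,0,0],
    [12,0,0],
    [16,-8,0],
    [16,-24,0],
    [16,-40,0],
    [10,-48,0],
    [-8,-48,0],
    [-28,-48,0],
    [-46,-48,0],
    [-54,-47,0]
  ],
  "dr": [
    [0,0,0],
    [0,0,0],
    [0,0,0],
    [0,0,0],
    [0,0,0],
    [0,0,0],
    [0,0,0],
    [0,0,0],
    [0,0,0],
    [0,0,0]
  ]
}}

```text
time: 23.45
position: [0.6305, -0.0973, 0.0425]
tool_rot: [2.033, 2.392, -0.004]
ft_force: [-0.0, 0.4, 0.4]
grip_width: 0.006
grip_force: 0.0
```

```bash
python3 -c "
from h import *
st()"
```

```text
t 23.45 board [ 17.1 -93.4] z 42.5 Fboard [0.03 0.36 0.45] toolx yaw-board 89.73 tilt [ 0.0001 -0.0032] w 0.006
```

Call:
{"op": "send_rows", "data": {
  "xyz": [
    [0,3,0],
    [0,6,0],
    [0,9,0],
    [0,11,0],
    [0,12,0],
    [0,12.5,0],
    [0,13,0],
    [0,13.5,0],
    [0,14,0],
    [0,14,0]
  ],
  "dr": [
    [0,0,0],
    [0,0,0],
    [0,0,0],
    [0,0,0],
    [0,0,0],
    [0,0,0],
    [0,0,0],
    [0,0,0],
    [0,0,0],
    [0,0,0]
  ]
}}

```text
time: 24.28
position: [0.6443, -0.0901, 0.0425]
tool_rot: [-2.029, -2.398, 0.0]
ft_force: [-0.5, 0.8, 0.3]
grip_width: 0.007
grip_force: 0.1
```

```bash
python3 -c "
from h import *
st()"
```

```text
t 24.28 board [ 32.  -88.6] z 42.5 Fboard [-0.35  0.83  0.27] toolx yaw-board 89.96 tilt [-0.0003 -0.    ] w 0.007
```

Call:
{"op": "send_rows", "data": {
  "xyz": [
    [0,0.1,0],
    [0,0.2,0],
    [0,0.3,0],
    [0,0.4,0],
    [0,0.5,0],
    [0,0.6,0],
    [0,0.7,0],
    [0,0.8,0],
    [0,0.8,0],
    [0,0.8,0]
  ],
  "dr": [
    [0,0,0],
    [0,0,0],
    [0,0,0],
    [0,0,0],
    [0,0,0],
    [0,0,0],
    [0,0,0],
    [0,0,0],
    [0,0,0],
    [0,0,0]
  ]
}}

```text
time: 25.12
position: [0.6446, -0.0901, 0.0424]
tool_rot: [-2.029, -2.397, 0.002]
ft_force: [-5.4, -0.5, 2.9]
grip_width: 0.006
grip_force: 2.5
```

```bash
python3 -c "
from h import *
st()"
```

```text
t 25.12 board [ 32.3 -88.6] z 42.4 Fboard [-5.36  0.41  2.92] toolx yaw-board 89.96 tilt [-0.0013 -0.0002] w 0.006
```

Call:
{"op": "send_rows", "data": {
  "xyz": [
    [0,-3,0],
    [0,-9,0],
    [16,-12,0],
    [36,-12,0],
    [58,-12,0],
    [72,-8,0],
    [72,8,0],
    [72,24,0],
    [68,33,0],
    [62,34,0]
  ],
  "dr": [
    [0,0,0],
    [0,0,0],
    [0,0,0],
    [0,0,0],
    [0,0,0],
    [0,0,0],
    [0,0,0],
    [0,0,0],
    [0,0,0],
    [0,0,0]
  ]
}}

```text
time: 25.95
position: [0.6703, -0.0207, 0.0429]
tool_rot: [2.026, 2.4, 0.004]
ft_force: [0.1, 0.6, 0.4]
grip_width: 0.007
grip_force: 0.0
```

```bash
python3 -c "
from h import *
st(); sholes()"
```

```text
t 25.95 board [ 69.1 -24.4] z 42.9 Fboard [0.18 0.55 0.39] toolx yaw-board 90.11 tilt [0.0025 0.0016] w 0.007
hole? [224.4 203.1] [-125.9 -164.3] 40
hole? [307.7 214.8] [-35.5  76.2] 19
hole? [225.1 214. ] [ -73.3 -164.4] 36
hole? [312. 223.] [ 2.3 80.8] 23
hole? [262.1 242.5] [ 61.7 -70.4] 23
hole? [247.2 243.7] [  60.7 -110.7] 23
```

Call:
{"op": "send_rows", "data": {
  "xyz": [
    [-1.5,0,0],
    [-3,0,0],
    [-4,0,0],
    [-5,0,0],
    [-5.5,0,0],
    [-6,0,0],
    [-6.3,0,0],
    [-6.6,0,0],
    [-6.9,0,0],
    [-7,0,0]
  ],
  "dr": [
    [0,0,0],
    [0,0,0],
    [0,0,0],
    [0,0,0],
    [0,0,0],
    [0,0,0],
    [0,0,0],
    [0,0,0],
    [0,0,0],
    [0,0,0]
  ]
}}

```text
time: 26.83
position: [0.6697, -0.0302, 0.0425]
tool_rot: [2.03, 2.398, -0.0]
ft_force: [0.2, 0.4, 0.1]
grip_width: 0.006
grip_force: 0.0
```

```bash
python3 -c "
from h import *
st()"
```

```text
t 26.83 board [ 66.9 -33.7] z 42.5 Fboard [0.28 0.32 0.06] toolx yaw-board 89.96 tilt [ 0.     -0.0001] w 0.006
```

Call:
{"op": "send_rows", "data": {
  "xyz": [
    [-0.1,0,0],
    [-0.2,0,0],
    [-0.3,0,0],
    [-0.4,0,0],
    [-0.5,0,0],
    [-0.6,0,0],
    [-0.7,0,0],
    [-0.8,0,0],
    [-0.8,0,0],
    [-0.8,0,0]
  ],
  "dr": [
    [0,0,0],
    [0,0,0],
    [0,0,0],
    [0,0,0],
    [0,0,0],
    [0,0,0],
    [0,0,0],
    [0,0,0],
    [0,0,0],
    [0,0,0]
  ]
}}

```text
time: 27.67
position: [0.6697, -0.0304, 0.0425]
tool_rot: [-2.029, -2.398, -0.0]
ft_force: [-0.2, 1.7, 0.9]
grip_width: 0.008
grip_force: 0.9
```

```bash
python3 -c "
from h import *
st()"
```

```text
t 27.67 board [ 66.9 -33.9] z 42.5 Fboard [0.13 1.73 0.94] toolx yaw-board 89.99 tilt [-0.0001  0.0005] w 0.008
```

Call:
{"op": "send_rows", "data": {
  "xyz": [
    [-0.1,0,0],
    [-0.2,0,0],
    [-0.3,0,0],
    [-0.4,0,0],
    [-0.4,0,0],
    [-0.4,0,0],
    [-0.4,0,0],
    [-0.4,0,0],
    [-0.4,0,0],
    [-0.4,0,0]
  ],
  "dr": [
    [0,0,0],
    [0,0,0],
    [0,0,0],
    [0,0,0],
    [0,0,0],
    [0,0,0],
    [0,0,0],
    [0,0,0],
    [0,0,0],
    [0,0,0]
  ]
}}

```text
time: 28.5
position: [0.6697, -0.0305, 0.0425]
tool_rot: [-2.028, -2.398, -0.001]
ft_force: [-1.4, 5.2, 0.2]
grip_width: 0.006
grip_force: 2.6
```

```bash
python3 -c "
from h import *
st()"
```

```text
t 28.5 board [ 66.9 -34. ] z 42.5 Fboard [-0.49  5.36  0.22] toolx yaw-board 90.0 tilt [-0.0002  0.0009] w 0.006
```

Call:
{"op": "send_rows", "data": {
  "xyz": [
    [-0.1,0,0],
    [-0.1,0,0],
    [-0.1,0,0],
    [-0.1,0,0],
    [-0.1,0,0],
    [-0.1,0,0],
    [-0.1,0,0],
    [-0.1,0,0],
    [-0.1,0,0],
    [-0.1,0,0]
  ],
  "dr": [
    [0,0,0],
    [0,0,0],
    [0,0,0],
    [0,0,0],
    [0,0,0],
    [0,0,0],
    [0,0,0],
    [0,0,0],
    [0,0,0],
    [0,0,0]
  ]
}}

```text
time: 29.33
position: [0.6697, -0.0306, 0.0425]
tool_rot: [-2.028, -2.398, -0.001]
ft_force: [-2.1, 4.6, 0.3]
grip_width: 0.002
grip_force: 2.6
```

```bash
python3 -c "
from h import *
for k in range(4): st(); get_image('top')"
```

```text
t 29.33 board [ 66.9 -34. ] z 42.5 Fboard [-1.29  4.85  0.34] toolx yaw-board 89.99 tilt [-0.0003  0.001 ] w 0.002
t 29.38 board [ 66.9 -34. ] z 42.5 Fboard [-0.91  5.59 -0.25] toolx yaw-board 90.0 tilt [-0.0003  0.001 ] w 0.006
t 29.43 board [ 66.9 -34. ] z 42.5 Fboard [-0.62  5.24  0.82] toolx yaw-board 90.0 tilt [-0.0002  0.0009] w 0.009
t 29.48 board [ 66.9 -34. ] z 42.5 Fboard [-0.3   4.14  0.38] toolx yaw-board 89.99 tilt [-0.0003  0.001 ] w 0.006
```

Call:
{"op": "send_rows", "data": {
  "xyz": [
    [-0.1,0,0],
    [-0.2,0,0],
    [-0.2,0,0],
    [-0.2,0,0],
    [-0.2,0,0],
    [-0.2,0,0],
    [-0.2,0,0],
    [-0.2,0,0],
    [-0.2,0,0],
    [-0.2,0,0]
  ],
  "dr": [
    [0,0,0],
    [0,0,0],
    [0,0,0],
    [0,0,0],
    [0,0,0],
    [0,0,0],
    [0,0,0],
    [0,0,0],
    [0,0,0],
    [0,0,0]
  ]
}}

```text
time: 30.37
position: [0.6697, -0.0305, 0.0425]
tool_rot: [-2.028, -2.398, -0.001]
ft_force: [-1.0, 4.8, 0.7]
grip_width: 0.005
grip_force: 2.8
```

```bash
python3 -c "
from h import *
for k in range(5): st(); get_image('top')"
```

```text
t 30.37 board [ 66.9 -34. ] z 42.5 Fboard [-0.23  4.89  0.71] toolx yaw-board 90.0 tilt [-0.0003  0.0011] w 0.005
t 30.42 board [ 66.9 -34. ] z 42.5 Fboard [0.38 5.97 0.65] toolx yaw-board 90.0 tilt [-0.0003  0.0012] w 0.001
t 30.47 board [ 66.9 -34. ] z 42.5 Fboard [-0.61  6.4  -0.1 ] toolx yaw-board 90.0 tilt [-0.0004  0.0012] w 0.005
t 30.52 board [ 66.9 -34. ] z 42.6 Fboard [-0.94  6.04 -0.18] toolx yaw-board 90.0 tilt [-0.0003  0.0012] w 0.002
t 30.57 board [ 66.9 -34. ] z 42.5 Fboard [-1.11  4.77  0.15] toolx yaw-board 90.0 tilt [-0.0004  0.0012] w 0.007
```

Call:
{"op": "send_rows", "data": {
  "xyz": [
    [-0.1,0,0],
    [-0.1,0,0],
    [-0.1,0,0],
    [-0.1,0,0],
    [-0.1,0,0],
    [-0.1,0,0],
    [-0.1,0,0],
    [-0.1,0,0],
    [-0.1,0,0],
    [-0.1,0,0]
  ],
  "dr": [
    [0,0,0],
    [0,0,0],
    [0,0,0],
    [0,0,0],
    [0,0,0],
    [0,0,0],
    [0,0,0],
    [0,0,0],
    [0,0,0],
    [0,0,0]
  ]
}}

```text
time: 31.45
position: [0.6697, -0.0305, 0.0425]
tool_rot: [-2.028, -2.398, -0.001]
ft_force: [-1.8, 5.6, 0.0]
grip_width: 0.005
grip_force: 2.8
```

```bash
python3 -c "
from h import *
for k in range(6): st(); get_image('top')"
```

```text
t 31.45 board [ 66.9 -34. ] z 42.5 Fboard [-0.89  5.86  0.03] toolx yaw-board 90.01 tilt [-0.0004  0.0013] w 0.005
t 31.5 board [ 66.9 -34. ] z 42.5 Fboard [-1.28  5.27  0.32] toolx yaw-board 90.01 tilt [-0.0004  0.0013] w 0.001
t 31.55 board [ 66.9 -34. ] z 42.6 Fboard [-0.46  5.42  0.19] toolx yaw-board 90.0 tilt [-0.0003  0.0013] w 0.005
t 31.6 board [ 66.9 -34. ] z 42.5 Fboard [0.1  5.91 0.48] toolx yaw-board 90.0 tilt [-0.0004  0.0013] w 0.006
t 31.65 board [ 66.9 -34. ] z 42.5 Fboard [-2.28  5.38  1.28] toolx yaw-board 90.0 tilt [-0.0004  0.0013] w 0.006
t 31.7 board [ 66.9 -34. ] z 42.5 Fboard [-0.08  6.15  0.15] toolx yaw-board 90.01 tilt [-0.0004  0.0013] w 0.005
```

Call:
{"op": "send_rows", "data": {
  "xyz": [
    [-0.1,0,0],
    [-0.1,0,0],
    [-0.1,0,0],
    [-0.1,0,0],
    [-0.1,0,0],
    [-0.1,0,0],
    [-0.1,0,0],
    [-0.1,0,0],
    [-0.1,0,0],
    [-0.1,0,0]
  ],
  "dr": [
    [0,0,0],
    [0,0,0],
    [0,0,0],
    [0,0,0],
    [0,0,0],
    [0,0,0],
    [0,0,0],
    [0,0,0],
    [0,0,0],
    [0,0,0]
  ]
}}

```text
time: 32.58
position: [0.6697, -0.0305, 0.0425]
tool_rot: [-2.028, -2.398, -0.001]
ft_force: [-1.4, 5.4, 0.8]
grip_width: 0.005
grip_force: 2.9
```

```bash
python3 -c "
from h import *
for k in range(5): st(); get_image('top')"
```

```text
t 32.58 board [ 66.9 -34. ] z 42.5 Fboard [-0.46  5.57  0.78] toolx yaw-board 90.01 tilt [-0.0004  0.0014] w 0.005
t 32.63 board [ 66.9 -34. ] z 42.5 Fboard [-0.33  5.35  0.41] toolx yaw-board 90.01 tilt [-0.0004  0.0014] w 0.005
t 32.68 board [ 66.9 -34. ] z 42.5 Fboard [-0.51  5.75 -0.01] toolx yaw-board 90.01 tilt [-0.0004  0.0013] w 0.009
t 32.73 board [ 66.9 -34. ] z 42.6 Fboard [-0.58  6.31  0.4 ] toolx yaw-board 90.01 tilt [-0.0003  0.0014] w 0.005
t 32.78 board [ 66.9 -34. ] z 42.5 Fboard [-1.07  5.82  1.3 ] toolx yaw-board 90.01 tilt [-0.0004  0.0014] w 0.005
```

Call:
{"op": "send_rows", "data": {
  "xyz": [
    [0.4,0,0],
    [1,0,0],
    [3,0,0],
    [8,0,0],
    [14,0,0],
    [20,0,-10],
    [24,0,-30],
    [24,0,-60],
    [24,0,-90],
    [24,0,-120]
  ],
  "dr": [
    [0,0,0],
    [0,0,0],
    [0,0,0],
    [0,0,0],
    [0,0,0],
    [0,0,0],
    [0,0,0],
    [0,0,0],
    [0,0,0],
    [0,0,0]
  ]
}}

```text
time: 33.67
position: [0.6658, -0.0078, 0.1646]
tool_rot: [2.028, 2.398, -0.0]
ft_force: [-0.6, -0.7, 0.5]
grip_width: 0.011
grip_force: 0.0
```

Call:
{"op": "send_rows", "data": {
  "xyz": [
    [20,-20,-20],
    [40,-45,-40],
    [60,-70,-50],
    [80,-95,-50],
    [100,-120,-50],
    [110,-145,-50],
    [110,-165,-50],
    [110,-180,-50],
    [110,-190,-50],
    [110,-190,-50]
  ],
  "dr": [
    [0,0,0],
    [0,0,0],
    [0,0,0],
    [0,0,0],
    [0,0,0],
    [0,0,0],
    [0,0,0],
    [0,0,0],
    [0,0,0],
    [0,0,0]
  ]
}}

```text
time: 34.5
position: [0.4589, 0.0688, 0.2133]
tool_rot: [2.027, 2.396, -0.003]
ft_force: [0.2, -0.2, -0.1]
grip_width: 0.004
grip_force: 0.0
```

```bash
python3 -c "
from h import *
st(); sholes(); a=cv2.imread('pics/last.png')[180:300,190:390]; print(holes())
b=cv2.imread('pics/last.png')[130:255,190:370]
cv2.imwrite('pics/z.png',np.vstack([cv2.resize(a,(500,300),interpolation=2),cv2.resize(b,(500,300),interpolation=2)]))"
```

```text
t 34.5 board [-124.6   98.9] z 213.3 Fboard [ 0.2  -0.23 -0.11] toolx yaw-board 89.97 tilt [ 0.0008 -0.0035] w 0.004
hole? [224.3 203.1] [-126.  -164.5] 41
hole? [307.8 214.9] [-35.   76.5] 20
hole? [225.  214.1] [ -73.  -164.5] 37
hole? [312.  223.4] [ 4.2 80.5] 25
hole? [262.  242.5] [ 61.8 -70.7] 24
hole? [247.2 243.7] [  60.7 -110.7] 23
hole? [331.  265.9] [172.   93.2] 18
hole? [348.3 264.6] [173.8 138.4] 9
hole? [268.7 272.6] [171.3 -66.6] 16
hole? [276.4 272.1] [172.4 -47.4] 10
hole? [283.7 271.5] [172.9 -28.9] 11
hole? [215.3 278.7] [ 171.7 -198.4] 9
[(array([  66. , -109.8]), np.int32(21)), (array([ 65.5, -70. ]), np.int32(21)), (array([ -75. , -162.8]), np.int32(32)), (array([-138.2, -161. ]), np.int32(70))]
```

View pics/z.png

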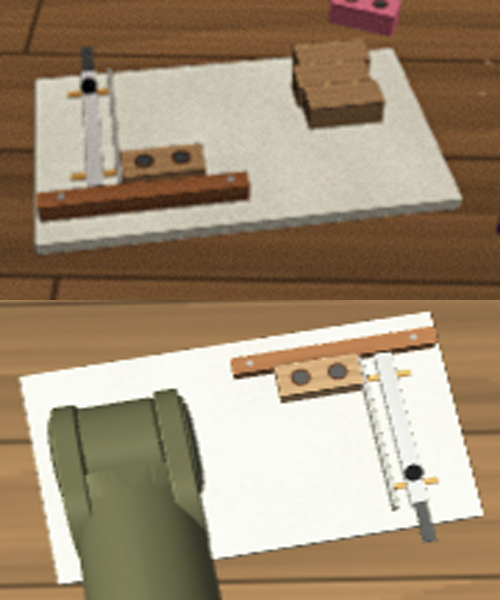

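The scene and top views show the bored blank flat against the fence and the plate, with holes in the scene view at (262,242) and (247,244). The stop's marks have not moved, and the row of three blanks is still in place.

```bash
python3 -c "
from bench import *
print(close_job())"
```

```text
the job is handed in; nothing more can be done
None
```

The bored blank sits in the corner against the fence and the plate; its end was pressed home at about 5.7 N (readings 4.1–6.4 N) for over half a second, the gripper is clear, the stop's marks and the other three blanks look unmoved in the pictures, and the job was handed in at about 35 s with no verdict returned.

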